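# Unhook the tealight lantern past its sprung keeper

## Robot

A 7-joint arm with a two-finger parallel gripper is mounted at the origin on a cart in front of the work surface, level with it; the furniture and walls round the work are solid. World frame = base frame: x ahead of the robot, y to its left, z up, the work surface at z = 0. Lengths are in m, angles in degrees, forces in N, time in s.
With the tool pointing down it reaches from about 0.425 to 0.95 m from the base axis. Payload 4.7 kg.
Tool frame: the origin (TCP) lies midway between the tips of the shut fingers; the grasp point (between the pads) lies arm.grip_depth behind it (arm.grip_depth is the distance from the TCP to the grasp point, in m); z points along the fingers, y is the line along which they close (so a half turn about z gives the same grasp; the last joint's range is limited). The gripper opens to 87 mm and grips with 3 to 60 N. Pads are 19 mm wide; open, the fingers measure 117 mm over their backs; the gripper's body (75 mm by 190 mm) begins 51 mm behind the grasp point.
Start: joints at [71.511, 26.849, -2.785, 87.806, 1.381, 65.374, -4.715], TCP at [0.196, -0.646, 0.223] pointing down, gripper open.
Joint ranges: [-148.3, 148.3], [-19.14, 114.17], [-79.39, 73.82], [5.75, 140.21], [-59.74, 239.74], [12.07, 113.84], [-152.46, 152.46]. Speed limits (degrees/s): [147.25, 147.25, 180, 180, 180, 180, 180].

## Interface

Orientations are given as [roll, pitch, yaw] about the fixed x, y, z axes, in that order (R = Rz(yaw) Ry(pitch) Rx(roll)).
In Python, from cell import arm gives the robot as it stands. The module is installed in compiled form; this text tells all that it offers.
- The arm moves only by the shell command python3 -m crank 'ROWS' [OPENING] [FORCE]. ROWS is a JSON object whose one key "commands" holds one flat list of numbers, 6 for each row, row after row: the shift along the tool's x, y, z in units of 40 mm (1.0 is 40 mm), then the turn, a rotation vector about the tool's x, y, z in units of 5 degrees (1.0 is 5 degrees). In form: {"commands": [tx, ty, tz, wx, wy, wz, tx, ty, tz, wx, wy, wz, ...]}. A call has 1 to 20 rows; each row shifts and turns the commanded pose from where the row before left it, along the tool's axes as they then stand; what a row does not reach is not made up. A row lasts 1/12 s, in which the tool goes at most 41.7 mm and 7.16 degrees, less where a joint would pass 70% of its speed; a pose out of reach is approached as far as the arm can. A call is refused whole if a number of a shift passes 1 or a number of a turn 1, either way. A call with a gripper value outside its range is refused whole. OPENING is the opening, from 0 (shut) to 1 (fully open), set as the call begins (- or left out, the last holds). The fingers move at their own pace and stop on an object; FORCE is the grip in N (left out, the last holds). Time passes only in rows, so rows that do not move let the fingers close. It gives the time, the measured TCP pose, the force, the opening and the grip force at its end, in the units of the state.
- arm.state(): the state, without advancing time (a new reading comes with each control period).
- arm.get_image(name): name is "side" or "top" or "wrist"; returns a dict with "frame" (480x640x3 uint8, blue, green, red), "intrinsics" (3x3 intrinsics, pixels), "k1" (the pictures are not rectified: a ray, as slopes to the right and down, at radius r is drawn at 1 + k1 r^2 times it, then the intrinsics apply), "eye" and "orientation" of the camera in the world. Camera axes: x right, y down, z forward; pixel columns grow to the right and rows downward; lengths in m; the calibration is good to about 2 mm. A picture is of the moment at which its call begins. There is no depth.
- arm.sign_off(): hands the job in; it is judged then, once.
The state is a dict: "time": time; "q": joint angles; "joint_vel": joint speeds; "joint_efforts": joint torques, N m; "tcp_pos": TCP position; "orientation": TCP orientation; "ft_force": force on the tool from outside, world axes, zero at the start; "wrist_torque": the same for the moment, N m; "width": opening from 0.0 (shut) to 1.0 (fully open); "gripper_force": force on a finger pad.
Only numpy, scipy, OpenCV 4.12 (cv2) and the standard library are available. Lean on these libraries where they do the work, as an engineer would, in place of code of your own. Each camera call takes 0.05 s, during which the arm holds its last target. There are 200 camera calls.

## Task

Take the tealight lantern off the safety hook on its stand: push it back against the red sprung keeper, only as hard as it takes for the lantern's cross bar to come out from under the hook's nose, keep it pressed and lift it off without forcing anything. Then set the lantern down gently, upright and wholly on the round cork mat, let go, and leave the cup, the ramekin and the tealight where they stand.

Things in the scene. Friction and masses are not known exactly. Their poses are not given: they have to be found in the camera images.
- stand: Fixed stand with a steel hook. Origin on the worktop, z up, +x from hook tip to post (the way the keeper is pressed open). Wooden base: x -55 to +115, y +-50, 12 mm thick; 16 mm post at x=+82. No part is higher than 133 mm. The hook head is clamped in a slot: it may sit up to 12 mm further to +x or -x than all figures and points here say, and no pose shows it: feel for it.
- hook_nose (a point): Rear edge of the hook's nose (nominal, +-12 mm along stand x), mid-thickness, 127 mm up; axes as the stand. The 16 mm wide hook: saddle top at z=111 mm, upturned tip with inner face at stand x=-18, nose from there back to x=+12 mm over the bar, underside z=124, top z=130 mm. The bar must pass behind this edge to go up. More than 22 N between lantern and stand, any way, bends the hook.
- keeper_face (a point): Middle of the front face of the red keeper plate at rest (nominal stand x=+18 mm, +-12 mm), 22 mm wide, z 112 to 131 mm. It slides to +x up to 16 mm on a spring: 4 N at first, then 3.5 N per mm. The bar clears the nose once the keeper is back 2 mm (11 N) and passes easily at 13 to 15 N; friction on it adds to the force when lifting. Spring housing behind: x 68 to 96, top z=129 mm.
- lantern: Loose dark steel tealight lantern, 0.17 to 0.36 kg, hanging on the hook. Origin at the centre of its foot, z up; its axes as it hangs are the stand's. Dish 68 mm across, 24 mm high; 6 mm wire legs at y=+-30 mm pass either side of the hook. Once the bar is over the nose, draw the lantern off toward the stand's -x by 70 mm or more, level, before it goes elsewhere. Total height 141 mm.
- lantern_bar (a point): Middle of the lantern's cross bar: 8 mm round, 60 mm long along lantern y, 85 mm above the foot. It lies on the saddle under the nose, with 5 mm of free height below the nose (raise it 2 mm so that it does not bear on the saddle while pressing) and some play before it meets the keeper. A lift of 24 mm brings it over the nose; 30 mm is safe.
- lantern_grip (a point): Centre of the lantern's light wooden grip: 12 mm along lantern x, 50 mm along y, 32 mm high (109 to 141 mm above the foot). Its x faces are free: take it from above with a finger on each x face and a firm grip (about 50 N), fingertips at least 26 mm above the bar.
- cork_mat: Fixed round cork mat, 110 mm across, 8 mm thick; origin at the centre of its underside. Setting the lantern on it with more than 45 N is too hard (no drops).
- espresso_cup_4: Small white mug with plant decoration, 58x81x56 mm, a bystander. Origin at the underside, z up.
- ramekin_1: White fluted ramekin, 70 mm across, 40 mm high, a bystander. Origin at the underside, z up.
- tealight_1: Loose tealight, 39 mm across, 19 mm high, a bystander. Origin at the underside, z up.

How it is judged:
By the outcome, as a careful person would: the job done as asked, in the order asked, and still so for the second after the job is handed in, with the robot touching nothing.
It also fails if it takes over 69 s, if anything falls off the work surface, if the arm or the gripper's body presses on something with over 40 N, if the wrist force passes 120 N, or if a joint passes its speed limit or range.

## Working session

There is one attempt and no reset: what is moved stays moved. The work goes in short steps, Python scripts to look and compute and a shell command to move; the robot and the scene stay as the last step left them, time stands still between calls to the robot, and variables do not carry over. Pictures are saved under pics/ and viewed, at most 10 in all, crops included, and the job is handed in when it is done.

```bash
mkdir -p pics; cat > h.py <<'E'
import numpy as np, cv2
from scipy.spatial.transform import Rotation as R
from cell import arm
def snap(n,f):
    d=arm.get_image(n); cv2.imwrite(f'pics/{f}.png',d['frame']); np.save(f'pics/{f}.npy',d,allow_pickle=True); return d
def rot(o):
    o=np.array(o,float)
    return o if o.shape==(3,3) else (R.from_quat(o).as_matrix() if o.size==4 else R.from_euler('xyz',o,degrees=True).as_matrix())
def load(f): return np.load(f'pics/{f}.npy',allow_pickle=True).item()
def ray(d,u,v):
    K=np.array(d['intrinsics']);k=d['k1']
    D=np.array([(u-K[0,2])/K[0,0],(v-K[1,2])/K[1,1]]);s=D.copy()
    for _ in range(30): s=D/(1+k*(s@s))
    r=rot(d['orientation'])@np.array([s[0],s[1],1]); return np.array(d['eye']),r/np.linalg.norm(r)
def onz(d,u,v,z):
    e,r=ray(d,u,v); return e+r*(z-e[2])/r[2]
def tri(*obs):
    A=np.zeros((3,3));b=np.zeros(3)
    for d,u,v in obs:
        e,r=ray(d,u,v);P=np.eye(3)-np.outer(r,r);A+=P;b+=P@e
    x=np.linalg.solve(A,b)
    return x,[np.linalg.norm((np.eye(3)-np.outer(r,r))@(x-e))*1e3 for e,r in [ray(*o) for o in obs]]
def proj(d,p):
    c=rot(d['orientation']).T@(np.array(p)-d['eye']);s=c[:2]/c[2];s=s*(1+d['k1']*(s@s));K=np.array(d['intrinsics'])
    return s[0]*K[0,0]+K[0,2],s[1]*K[1,1]+K[1,2]
E
python3 - <<'E'
from h import *
for n in('side','top'):
    d=snap(n,n+'1');print(n,d['eye'],d['orientation'],d['k1'],np.array(d['intrinsics']).tolist())
s=arm.state();print(s,arm.grip_depth)
E
```

```text
side [0.23046837 0.81705169 0.82632649] [-131.46821585    1.14521703 -160.95698828] 0.008826871070790691 [[583.659698480329, 0.0, 317.06043682661794], [0.0, 583.659698480329, 238.4966887141509], [0.0, 0.0, 1.0]]
top [0.32217156 0.08087004 1.17271494] [-169.92271259   -0.58860975  -91.44209182] 0.026456226020070816 [[530.262299939114, 0.0, 322.38832099855887], [0.0, 530.262299939114, 242.11948641915677], [0.0, 0.0, 1.0]]
{'time': 0.1, 'q': array([71.51070429, 26.89177691, -2.78512258, 87.86809437,  1.38319531,
       65.37264801, -4.71649557]), 'joint_vel': array([ 0.02704987, -0.1810234 , -0.11529794, -0.10041299,  0.02161449,
        0.0715708 ,  0.00486432]), 'joint_efforts': array([ 5.54856615e-04, -5.09172535e+01, -8.12609028e-02, -2.36829650e+01,
       -6.14921213e-02,  3.44717957e-02,  7.89565797e-05]), 'tcp_pos': array([ 0.1953287 , -0.64556012,  0.22160611]), 'orientation': array([-1.79901253e+02,  5.16040040e-03,  1.68358131e+01]), 'ft_force': array([ 0.39720716, -1.31931498, -0.4931204 ]), 'wrist_torque': array([ 0.00308636,  0.0312243 , -0.0062304 ]), 'gripper_force': 0.0, 'width': 1.0017845386908182} 0.0187
```

View pics/side1.png

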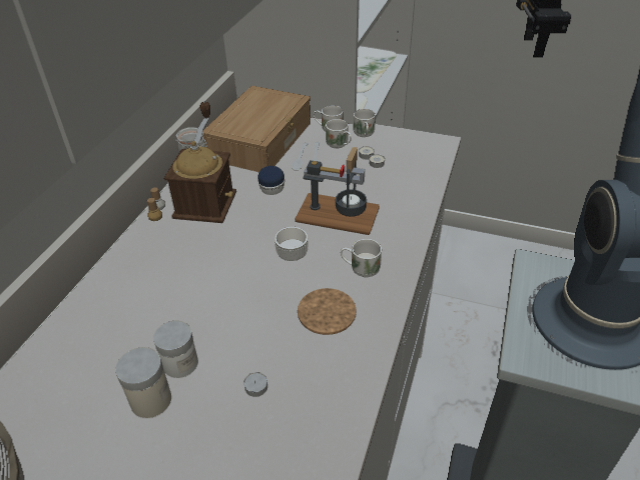

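View pics/top1.png

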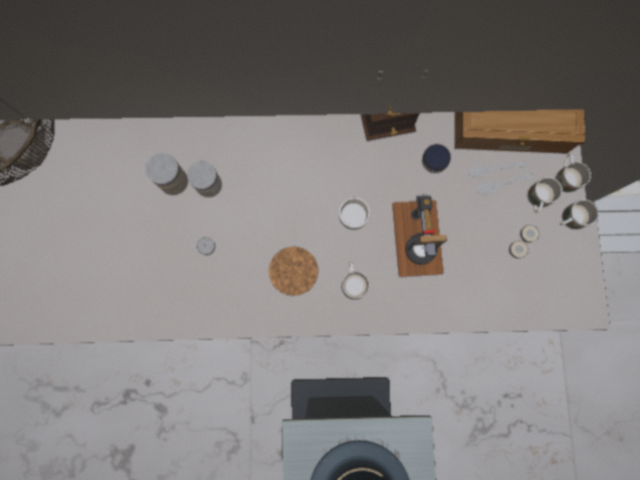

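The side view shows the stand at about (340,195) with its post at the left and the grip at (352,162). The mat is at (327,311), the cup at (366,258) and the ramekin at (291,243). In the top view the stand is at about (418,238), the grip at (433,239) and the mat at (294,271). Next I'll enlarge both.

```bash
python3 - <<'E'
from h import *
a=load('side1')['frame'][140:240,285:385];b=load('top1')['frame'][185:285,375:475]
f=lambda x:cv2.resize(x,(400,400),interpolation=cv2.INTER_CUBIC)
a=f(a);b=f(b)
c=np.hstack([a,b])
for i in range(0,400,80):
  cv2.putText(c,str(285+i//4),(i,10),0,.35,(0,0,255));cv2.putText(c,str(375+i//4),(400+i,10),0,.35,(0,0,255))
  cv2.putText(c,str(140+i//4),(0,i+4),0,.35,(0,0,255));cv2.putText(c,str(185+i//4),(400,i+4),0,.35,(0,0,255))
cv2.imwrite('pics/crop1.png',c)
s=load('side1');t=load('top1')
print('mat',onz(s,327,309.5,.008),onz(t,294,271,.008))
print('base corners top',[onz(t,*p,.012).round(4) for p in [(393,203),(436,199),(442,273),(400,277)]])
print('grip',tri((s,352,162),(t,433,239)))
print('cup',onz(t,355,286,.056),'ram',onz(t,354,214,.04),'tea',onz(t,206,246,.019))
E
```

```text
mat [0.46541647 0.12982541 0.008     ] [0.46552091 0.12799849 0.008     ]
base corners top [array([ 0.6139, -0.0977,  0.012 ]), array([ 0.621 , -0.1952,  0.012 ]), array([ 0.4529, -0.1979,  0.012 ]), array([ 0.4462, -0.105 ,  0.012 ])]
grip (array([ 0.50432011, -0.15232584,  0.14684832]), [np.float64(1.0077863304526107), np.float64(1.0077863304526022)])
cup [ 0.42472911 -0.00198581  0.056     ] ram [ 0.58407857 -0.00666262  0.04      ] tea [0.52416501 0.31999079 0.019     ]
```

View pics/crop1.png

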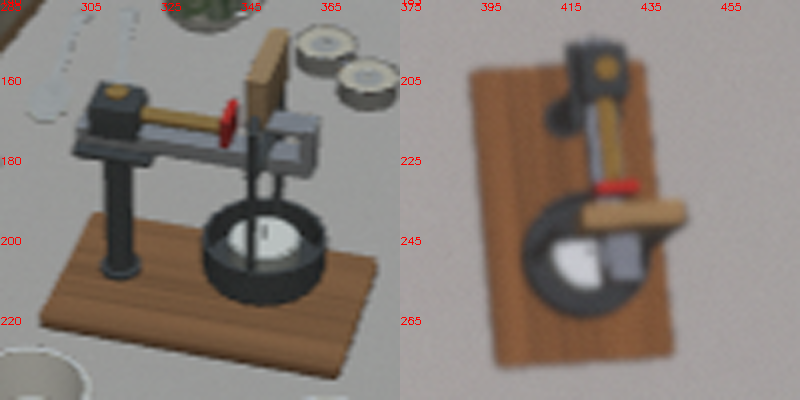

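```bash
R=0.52,-0.489,-0.125,0,0,0
python3 -m crank '{"commands":[0.2,-0.2,-0.2,0,0,0, 0.5,-0.5,-0.2,0,0,0, 0.52,-0.49,-0.13,0,0,0, 0.52,-0.49,-0.13,0,0,0, 0.52,-0.49,-0.13,0,0,0, 0.52,-0.49,-0.13,0,0,0, 0.52,-0.49,-0.13,0,0,0, 0.52,-0.49,-0.13,0,0,0, 0.52,-0.49,-0.13,0,0,0, 0.52,-0.49,-0.13,0,0,0, 0.52,-0.49,-0.13,0,0,0, 0.52,-0.49,-0.13,0,0,0, 0.52,-0.49,-0.13,0,0,0, 0.52,-0.49,-0.13,0,0,0, 0.52,-0.49,-0.13,0,0,0, 0.52,-0.49,-0.13,0,0,0, 0.52,-0.49,-0.13,0,0,0, 0.52,-0.49,-0.13,0,0,0, 0.5,-0.4,-0.1,0,0,0, 0.3,-0.2,-0.1,0,0,0]}' 1
python3 -m crank '{"commands":[0,0,0,0,0,-0.8, 0,0,0,0,0,-1, 0,0,0,0,0,-1, 0,0,0,0,0,-1, 0,0,0,0,0,-1, 0,0,0,0,0,-1, 0,0,0,0,0,-1, 0,0,0,0,0,-1, 0,0,0,0,0,-1, 0,0,0,0,0,-1, 0,0,0,0,0,-1, 0,0,0,0,0,-1, 0,0,0,0,0,-1, 0,0,0,0,0,-1, 0,0,0,0,0,-1, 0,0,0,0,0,-0.4, 0,0,0,0,0,0, 0,0,0,0,0,0]}'
python3 - <<'E'
from h import *
from scipy.optimize import least_squares
t=load('top1')
P=[onz(t,*p,.012) for p in [(393,203),(435.75,200.5),(443,273.25),(399,276.25)]]
M=np.array([[.115,.05],[.115,-.05],[-.055,-.05],[-.055,.05]])
def f(v):
    c,s=np.cos(v[2]),np.sin(v[2]);return ((M@np.array([[c,s],[-s,c]])+v[:2])-np.array(P)[:,:2]).ravel()
r=least_squares(f,[.5,-.15,0]);print(r.x[:2],np.degrees(r.x[2]),(f(r.x)*1e3).round(1))
d=snap('wrist','w1');print(d['eye'],d['orientation']);s=arm.state();print(s['time'],s['q'],s['tcp_pos'],s['orientation'],s['ft_force'])
E
```

```text
time: 1.77
tcp_pos: [0.4666, -0.178, 0.3307]
orientation: [-180.0, -0.1, 17.1]
ft_force: [-0.7, 0.1, 0.1]
width: 1.003
gripper_force: 0.0
time: 3.27
tcp_pos: [0.4653, -0.1818, 0.33]
orientation: [-180.0, 0.0, 92.8]
ft_force: [0.6, 0.3, 0.5]
width: 0.997
gripper_force: 0.0
[ 0.5029263  -0.14979002] 1.989859032116812 [ 2.2  1.8  2.1 -1.3 -2.6 -1.6 -1.7  1.1]
[ 0.46152679 -0.10047772  0.49220072] [ 1.62933653e+02 -2.69875088e-02  2.78927097e+00]
3.3167 [ 41.5648278    7.37224711 -27.72956729 101.16471561   3.61142048
  72.32665066  15.73634112] [ 0.46538424 -0.181885    0.32996853] [1.79997301e+02 1.95020191e-02 9.28028747e+01] [-1.24987505 -0.54518215 -0.7295854 ]
```

View pics/w1.png

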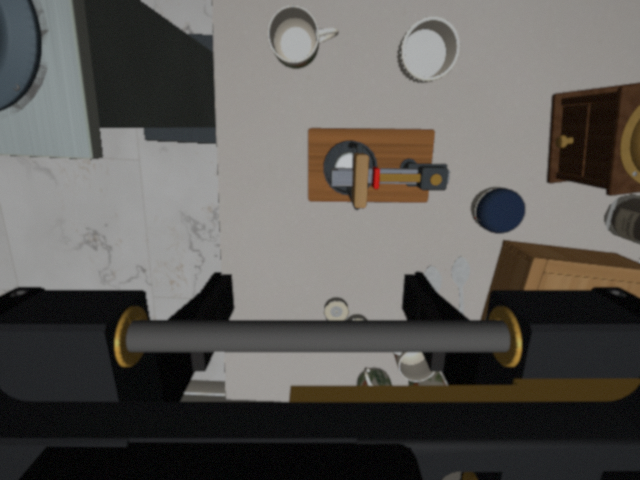

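The wrist picture shows the base at (308–435, 128–203), the grip at about (361,180), the red keeper at (377,178) and the nose at (342,177). I'll enlarge it for exact corners.

```bash
python3 - <<'E'
from h import *
a=load('w1')['frame'][120:215,300:460]
c=cv2.resize(a,(800,475),interpolation=cv2.INTER_CUBIC)
for i in range(0,800,100):cv2.putText(c,str(300+i//5),(i,10),0,.4,(0,0,255))
for i in range(0,475,100):cv2.putText(c,str(120+i//5),(0,i+4),0,.4,(0,0,255))
cv2.imwrite('pics/crop2.png',c)
E
```

```text
(no output)
```

View pics/crop2.png

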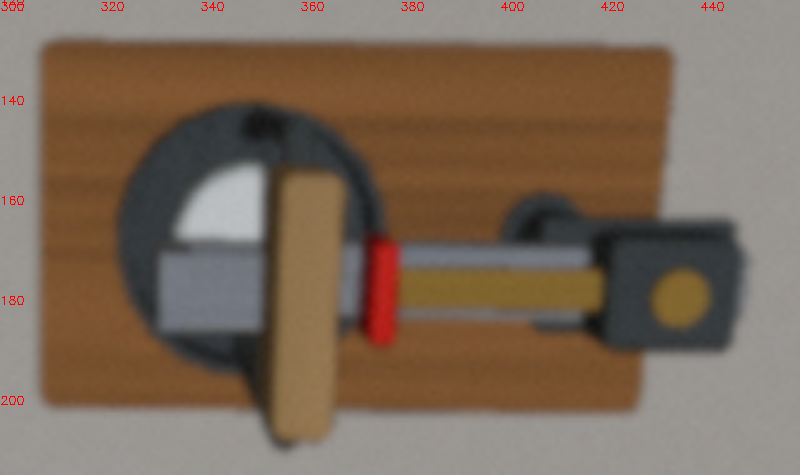

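```bash
python3 - <<'E'
from h import *
from scipy.optimize import least_squares
w=load('w1');s=load('side1');t=load('top1')
C=lambda x,y:(300+x/5,120+y/5)
P=[onz(w,*C(*p),.012) for p in [(672,48),(638,410),(42,406),(42,42)]]
M=np.array([[.115,.05],[.115,-.05],[-.055,-.05],[-.055,.05]])
def f(v):
    c,s=np.cos(v[2]),np.sin(v[2]);return ((M@np.array([[c,s],[-s,c]])+v[:2])-np.array(P)[:,:2]).ravel()
r=least_squares(f,[.5,-.15,0]);v=r.x;print(v[:2],np.degrees(v[2]),(f(v)*1e3).round(1))
def st(p):
    c,s_=np.cos(v[2]),np.sin(v[2]);q=np.array(p)[:2]-v[:2];return np.array([c*q[0]+s_*q[1],-s_*q[0]+c*q[1]]).round(4)
g=tri((w,*C(311,306)),(s,352.5,153));print('griptop',g,st(g[0]))
g=tri((w,*C(311,306)),(t,375+235/4,185+209/4));print('griptop wt',g)
for z in (.165,.171):
  for p in [(287,172),(277,435),(346,180),(330,440)]: q=onz(w,*C(*p),z);print(z,q,st(q))
a,b=onz(w,*C(368,240),.131),onz(w,*C(368,345),.131);print('keeper',st(a),st(b))
print('noseF',st(onz(w,*C(158,292),.130)),'bulb',st(onz(w,*C(245,235),.06)))
print('keeper tri',tri((w,*C(380,240)),(s,285+235/4,140+100/4)))
k=tri((w,*C(380,240)),(s,285+235/4,140+100/4))[0];print(st(k))
E
```

```text
[ 0.5051039  -0.15015058] 2.4036299767436335 [ 1.8  1.4  1.3 -1.1 -1.4 -1.3 -1.6  1. ]
griptop (array([ 0.50302172, -0.14679293,  0.17254803]), [np.float64(1.8380148497841053), np.float64(1.8380148497840432)]) [-0.0019  0.0034]
griptop wt (array([ 0.50280006, -0.1452473 ,  0.18312196]), [np.float64(0.6838596693254482), np.float64(0.6838596693256351)])
0.165 [ 0.49934289 -0.12319718  0.165     ] [-0.0046  0.0272]
0.165 [ 0.50146839 -0.17254085  0.165     ] [-0.0046 -0.0222]
0.165 [ 0.51030168 -0.12410087  0.165     ] [0.0063 0.0258]
0.165 [ 0.51171897 -0.17302428  0.165     ] [ 0.0056 -0.0231]
0.171 [ 0.49864944 -0.12278056  0.171     ] [-0.0053  0.0276]
0.171 [ 0.50073597 -0.1712194   0.171     ] [-0.0052 -0.0209]
0.171 [ 0.50940728 -0.12366769  0.171     ] [0.0054 0.0263]
0.171 [ 0.51079858 -0.17169397  0.171     ] [ 0.0048 -0.0218]
keeper [0.0164 0.0111] [ 0.0175 -0.0105]
noseF [-0.0265  0.    ] bulb [-0.0025  0.0042]
keeper tri (array([ 0.51855756, -0.13694889,  0.14681649]), [np.float64(2.1790508470115304), np.float64(2.1790508470115206)])
[0.014  0.0126]
```

```bash
python3 -m crank '{"commands":[0.2,0.25,0.2,0,0,0.08, 0.3,0.35,0.5,0,0,0, 0.2,0.28,0.6,0,0,0, 0.12,0.15,0.6,0,0,0, 0,0,0.6,0,0,0, 0,0,0.5,0,0,0, 0,0,0.25,0,0,0, 0,0,0,0,0,0, 0,0,0,0,0,0, 0,0,0,0,0,0]}' 1
python3 - <<'E'
from h import *
s=arm.state();print(s['tcp_pos'],s['orientation'],s['ft_force'],s['wrist_torque'])
snap('wrist','w2')
a=snap('side','s2')['frame'][110:230,270:410]
cv2.imwrite('pics/s2c.png',cv2.resize(a,(700,600),interpolation=cv2.INTER_CUBIC))
E
```

```text
time: 4.15
tcp_pos: [0.5063, -0.148, 0.2012]
orientation: [179.9, 0.0, 92.4]
ft_force: [0.3, -0.7, -0.4]
width: 1.0
gripper_force: 0.0
[ 0.50626701 -0.14798772  0.20117708] [1.79861420e+02 4.94093395e-02 9.24094932e+01] [ 0.33403168 -0.65264388 -0.38887223] [-0.02095682 -0.06543914 -0.0123832 ]
```

View pics/w2.png

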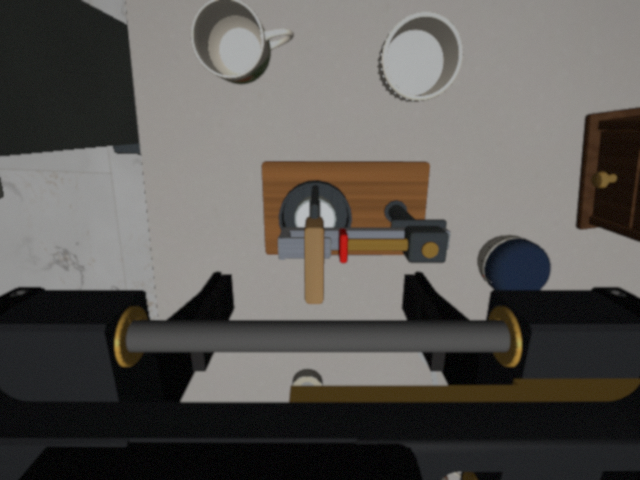

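The wrist view shows the grip at (305–324, 220–303), centred between the fingers (column 318). I'll descend and take hold.

```bash
python3 - <<'E'
from h import *
a,b=load('w1'),load('w2');print(tri((a,362.2,181.2),(b,314.5,262)))
E
python3 -m crank '{"commands":[0,-0.03,0.2,0,0,0, 0,0,0.3,0,0,0, 0,0,0.3,0,0,0, 0,0,0.3,0,0,0, 0,0,0.2,0,0,0, 0,0,0.12,0,0,0, 0,0,0,0,0,0, 0,0,0,0,0,0]}' 1
python3 -m crank '{"commands":[0,0,0,0,0,0, 0,0,0,0,0,0, 0,0,0,0,0,0, 0,0,0,0,0,0, 0,0,0,0,0,0, 0,0,0,0,0,0, 0,0,0,0,0,0, 0,0,0,0,0,0, 0,0,0,0,0,0, 0,0,0,0,0,0, 0,0,0,0,0,0, 0,0,0,0,0,0, 0,0,0,0,0,0, 0,0,0,0,0,0]}' 0 50
```

```text
(array([ 0.50546259, -0.14756803,  0.16183303]), [np.float64(0.9103509934696927), np.float64(0.9103509934696037)])
time: 4.92
tcp_pos: [0.5042, -0.1477, 0.1427]
orientation: [-180.0, -0.0, 92.4]
ft_force: [-0.4, 0.0, 1.2]
width: 0.999
gripper_force: 0.0
time: 6.08
tcp_pos: [0.5041, -0.1479, 0.1429]
orientation: [180.0, 0.0, 92.4]
ft_force: [-0.4, -0.2, -0.8]
width: 0.137
gripper_force: 50.0
```

```bash
python3 -m crank '{"commands":[0,0,-0.02,0,0,0, 0,0,-0.02,0,0,0, 0,0,-0.02,0,0,0, 0,0,0,0,0,0, 0,0,0,0,0,0, 0,0,0,0,0,0]}'
python3 - <<'E'
from h import *
print(arm.state()['tcp_pos'])
F=[]
for i in range(4): arm.get_image('wrist'); F.append(arm.state()['ft_force'])
print(np.mean(F,0))
E
python3 -m crank '{"commands":[0,0.04,0,0,0,0, 0,0.04,0,0,0,0, 0,0.04,0,0,0,0, 0,0.04,0,0,0,0, 0,0,0,0,0,0]}'
```

```text
time: 6.58
tcp_pos: [0.504, -0.1478, 0.1452]
orientation: [-180.0, -0.0, 92.4]
ft_force: [0.4, 0.0, -3.5]
width: 0.134
gripper_force: 50.0
[ 0.50399931 -0.14784325  0.14523233]
[-0.09140667 -0.04293206 -2.90001696]
time: 7.2
tcp_pos: [0.5111, -0.1475, 0.1454]
orientation: [180.0, -0.0, 92.4]
ft_force: [0.5, -0.2, -3.8]
width: 0.133
gripper_force: 50.0
```

```bash
python3 -m crank '{"commands":[0,0.03,0,0,0,0, 0,0.03,0,0,0,0, 0,0,0,0,0,0]}' | egrep "pos|ft"
python3 -m crank '{"commands":[0,0.025,0,0,0,0, 0,0,0,0,0,0]}'| egrep "pos|ft"
python3 -m crank '{"commands":[0,0.025,0,0,0,0, 0,0,0,0,0,0]}'| egrep "pos|ft"
```

```text
tcp_pos: [0.5132, -0.1475, 0.1454]
ft_force: [0.5, 0.3, -3.2]
tcp_pos: [0.5141, -0.1474, 0.1454]
ft_force: [0.6, 0.1, -2.5]
tcp_pos: [0.5151, -0.1474, 0.1454]
ft_force: [-0.0, 0.0, -2.0]
```

```bash
python3 -m crank '{"commands":[0,0.025,0,0,0,0, 0,0,0,0,0,0]}' | egrep "pos|ft"
python3 -m crank '{"commands":[0,0.025,0,0,0,0, 0,0,0,0,0,0]}'| egrep "pos|ft"
```

```text
tcp_pos: [0.5161, -0.1473, 0.1454]
ft_force: [0.7, 0.6, -3.0]
tcp_pos: [0.5171, -0.1473, 0.1454]
ft_force: [0.1, 0.7, -2.9]
```

```bash
python3 -m crank '{"commands":[0,0.025,0,0,0,0, 0,0,0,0,0,0]}'| egrep "pos|ft"
```

```text
tcp_pos: [0.5179, -0.1473, 0.1453]
ft_force: [0.3, -0.5, -3.0]
```

```bash
for i in 1; do python3 -m crank '{"commands":[0,0.025,0,0,0,0, 0,0,0,0,0,0]}'| egrep "pos|ft"; done
python3 -m crank '{"commands":[0,0.025,0,0,0,0, 0,0,0,0,0,0]}'| egrep "pos|ft"
```

```text
tcp_pos: [0.5181, -0.1473, 0.1452]
ft_force: [-2.0, 0.1, -1.8]
tcp_pos: [0.5185, -0.1473, 0.145]
ft_force: [-5.6, -0.4, -0.4]
```

```bash
python3 -m crank '{"commands":[0,0.025,0,0,0,0, 0,0,0,0,0,0]}'| egrep "pos|ft"
```

```text
tcp_pos: [0.519, -0.1473, 0.1449]
ft_force: [-5.7, 0.8, 0.4]
```

```bash
python3 -m crank '{"commands":[0,0.025,-0.012,0,0,0, 0,0,0,0,0,0, 0,0,0,0,0,0]}'| egrep "pos|ft|ori"
```

```text
tcp_pos: [0.5193, -0.1472, 0.145]
orientation: [-179.7, -0.0, 92.4]
ft_force: [-6.1, -0.6, -0.7]
```

```bash
python3 -m crank '{"commands":[0,0.025,0,0,0,0, 0,0,0,0,0,0, 0,0,0,0,0,0]}'| egrep "pos|ft|ori"
python3 - <<'E'
from h import *
F=[]
for i in range(4): arm.get_image('wrist'); F.append(arm.state()['ft_force'])
print(np.mean(F,0),arm.state()['tcp_pos'])
E
```

```text
tcp_pos: [0.5197, -0.1472, 0.1449]
orientation: [-179.6, -0.0, 92.4]
ft_force: [-8.3, 0.1, -0.0]
[-7.64264678  0.37663642  0.06172718] [ 0.51973953 -0.14723517  0.14495377]
```

```bash
python3 -m crank '{"commands":[0,0.025,-0.01,0,0,0, 0,0.025,-0.01,0,0,0, 0,0,0,0,0,0, 0,0,0,0,0,0]}'| egrep "pos|ft|ori"
```

```text
tcp_pos: [0.5203, -0.1472, 0.145]
orientation: [-179.4, -0.0, 92.4]
ft_force: [-9.0, 0.3, -1.3]
```

```bash
python3 -m crank '{"commands":[0,0.02,-0.01,0,0,0, 0,0,0,0,0,0, 0,0,0,0,0,0]}'| egrep "pos|ft|ori"
python3 - <<'E'
from h import *
F=[]
for i in range(5): arm.get_image('wrist'); F.append(arm.state()['ft_force'])
print(np.mean(F,0),arm.state()['tcp_pos'])
E
```

```text
tcp_pos: [0.5205, -0.1472, 0.145]
orientation: [-179.3, -0.0, 92.4]
ft_force: [-10.2, 0.2, -1.5]
[-10.05262878  -0.3699013   -2.17051244] [ 0.52051714 -0.14721567  0.14503408]
```

```bash
python3 -m crank '{"commands":[0,0.025,-0.01,0,0,0, 0,0.025,-0.01,0,0,0, 0,0,0,0,0,0, 0,0,0,0,0,0]}'| egrep "pos|ft|ori"
python3 - <<'E'
from h import *
F=[]
for i in range(5): arm.get_image('wrist'); F.append(arm.state()['ft_force'])
print(np.mean(F,0),arm.state()['tcp_pos'])
E
```

```text
tcp_pos: [0.5211, -0.1472, 0.1451]
orientation: [-179.1, -0.1, 92.4]
ft_force: [-11.4, -0.8, -3.4]
[-11.16577456  -0.06097965  -3.61879408] [ 0.52111641 -0.14721315  0.14508389]
```

```bash
python3 -m crank '{"commands":[0,0.025,0,0,0,0, 0,0.025,0,0,0,0, 0,0.01,0,0,0,0, 0,0,0,0,0,0, 0,0,0,0,0,0]}'| egrep "pos|ft|ori"
python3 - <<'E'
from h import *
F=[]
for i in range(5): arm.get_image('wrist'); F.append(arm.state()['ft_force'])
print(np.mean(F,0),arm.state()['tcp_pos'])
E
```

```text
tcp_pos: [0.5222, -0.1472, 0.145]
orientation: [-179.0, -0.1, 92.4]
ft_force: [-14.1, -1.0, -1.4]
[-1.42136200e+01  6.74588922e-03 -9.30908192e-01] [ 0.52220688 -0.14717464  0.14505751]
```

```bash
python3 -m crank '{"commands":[0,0,-0.03,0,0,0, 0,0,-0.03,0,0,0, 0,0,0,0,0,0]}'| egrep "pos|ft|ori"
```

```text
tcp_pos: [0.5217, -0.1471, 0.1462]
orientation: [-178.9, -0.1, 92.4]
ft_force: [-12.7, -1.0, -7.7]
```

```bash
python3 -m crank '{"commands":[0,0,-0.03,0,0,0, 0,0,-0.03,0,0,0, 0,0,0,0,0,0]}'| egrep "pos|ft|ori"
```

```text
tcp_pos: [0.5217, -0.1471, 0.1485]
orientation: [-178.9, -0.1, 92.4]
ft_force: [-12.4, -0.2, -9.0]
```

```bash
python3 -m crank '{"commands":[0,0.02,0,0,0,0, 0,0.01,0,0,0,0, 0,0,0,0,0,0]}'| egrep "pos|ft|ori"
python3 -m crank '{"commands":[0,0,-0.03,0,0,0, 0,0,0,0,0,0]}'| egrep "pos|ft|ori"
```

```text
tcp_pos: [0.5222, -0.1471, 0.1484]
orientation: [-178.8, -0.1, 92.4]
ft_force: [-14.3, -0.9, -6.3]
tcp_pos: [0.5221, -0.1471, 0.1493]
orientation: [-178.8, -0.1, 92.4]
ft_force: [-12.9, -0.4, -8.2]
```

```bash
python3 -m crank '{"commands":[0,0,-0.03,0,0,0, 0,0,-0.02,0,0,0, 0,0,0,0,0,0]}'| egrep "pos|ft|ori"
```

```text
tcp_pos: [0.522, -0.1471, 0.1512]
orientation: [-178.8, -0.1, 92.4]
ft_force: [-14.2, -0.9, -8.9]
```

```bash
python3 -m crank '{"commands":[0,0,-0.03,0,0,0, 0,0,-0.03,0,0,0, 0,0,0,0,0,0]}'| egrep "pos|ft|ori"
```

```text
tcp_pos: [0.5221, -0.1471, 0.1536]
orientation: [-178.8, -0.1, 92.4]
ft_force: [-12.9, -0.8, -8.6]
```

```bash
python3 -m crank '{"commands":[0,0,-0.03,0,0,0, 0,0,-0.03,0,0,0, 0,0,-0.02,0,0,0, 0,0,0,0,0,0]}'| egrep "pos|ft|ori"
```

```text
tcp_pos: [0.5221, -0.147, 0.1568]
orientation: [-178.8, -0.1, 92.4]
ft_force: [-14.3, -0.4, -9.7]
```

```bash
python3 -m crank '{"commands":[0,0,-0.03,0,0,0, 0,0,-0.03,0,0,0, 0,0,-0.02,0,0,0, 0,0,0,0,0,0]}'| egrep "pos|ft|ori"
```

```text
tcp_pos: [0.5235, -0.1471, 0.1613]
orientation: [-179.0, -0.1, 92.4]
ft_force: [-13.2, -0.1, 0.3]
```

```bash
python3 -m crank '{"commands":[0,0,-0.04,0,0,0, 0,0,-0.04,0,0,0, 0,0,-0.02,0,0,0, 0,0,0,0,0,0]}'| egrep "pos|ft|ori"
```

```text
tcp_pos: [0.5328, -0.1466, 0.1694]
orientation: [179.8, 0.0, 92.5]
ft_force: [-0.2, -0.5, -2.6]
```

```bash
python3 -m crank '{"commands":[0,0,-0.05,0,0,0, 0,0,-0.05,0,0,0, 0,0,-0.05,0,0,0, 0,0,0,0,0,0]}'| egrep "pos|ft|ori"
```

```text
tcp_pos: [0.5319, -0.1467, 0.1753]
orientation: [179.9, 0.0, 92.4]
ft_force: [-0.6, -0.4, -3.3]
```

```bash
python3 -m crank '{"commands":[0,0,-0.05,0,0,0, 0,0,-0.07,0,0,0, 0,0,0,0,0,0, 0,-0.05,0,0,0,0, 0,-0.1,0,0,0,0, 0,-0.1,0,0,0,0, 0,-0.1,0,0,0,0, 0,-0.1,0,0,0,0, 0,-0.1,0,0,0,0, 0,0,0,0,0,0]}'| egrep "pos|ft|ori"
python3 - <<'E'
from h import *
a=snap('side','s3')['frame'][100:250,260:460]
cv2.imwrite('pics/s3c.png',cv2.resize(a,(800,600),interpolation=cv2.INTER_CUBIC))
E
```

```text
tcp_pos: [0.5082, -0.1479, 0.1794]
orientation: [-179.9, 0.0, 92.4]
ft_force: [0.1, -0.5, -2.9]
```

View pics/s3c.png

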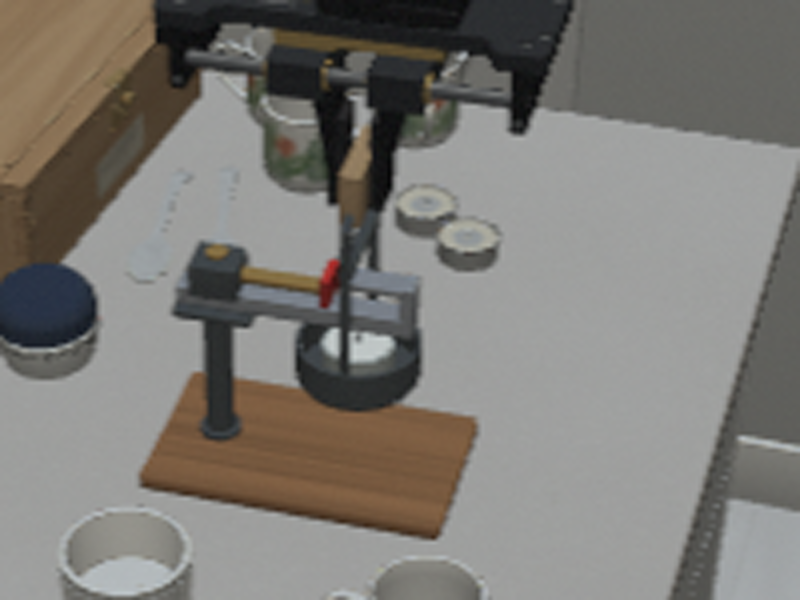

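The bar is above the nose, and the lantern hangs upright in the grip with no contact force. I'll carry on drawing it off.

```bash
python3 -m crank '{"commands":[0,-0.1,0,0,0,0, 0,-0.2,0,0,0,0, 0,-0.2,0,0,0,0, 0,-0.2,0,0,0,0, 0,-0.2,0,0,0,0, 0,-0.2,0,0,0,0, 0,-0.2,0,0,0,0, 0,-0.2,0,0,0,0, 0,-0.2,0,0,0,0, 0,-0.2,0,0,0,0, 0,-0.15,0,0,0,0, 0,-0.05,0,0,0,0, 0,0,0,0,0,0, 0,0,0,0,0,0]}'| egrep "time|pos|ft|ori"
```

```text
time: 16.37
tcp_pos: [0.4258, -0.1513, 0.1796]
orientation: [179.9, 0.0, 92.4]
ft_force: [-0.1, 1.3, -3.7]
```

```bash
python3 -m crank '{"commands":[0,0,-0.2,0,0,0, 0,0.1,-0.3,0,0,0, 0.1,0.2,-0.3,0,0,0, 0.2,0.2,-0.2,0,0,0, 0.4,0.2,0,0,0,0, 0.5,0.2,0,0,0,0, 0.5,0.2,0,0,0,0, 0.5,0.1,0,0,0,0, 0.5,0.09,0,0,0,0, 0.5,0,0,0,0,0, 0.5,0,0,0,0,0, 0.5,0,0,0,0,0, 0.5,0,0,0,0,0, 0.5,0,0,0,0,0, 0.5,0,0,0,0,0, 0.5,0,0,0,0,0, 0.5,0,0,0,0,0, 0.46,0,0,0,0,0, 0.3,0,0,0,0,0, 0,0,0,0,0,0]}'| egrep "time|pos|ft|ori"
python3 -m crank '{"commands":[0,0,0,0,0,0, 0,0,0,0,0,0, 0,0,0,0,0,0]}'| egrep "time|pos|ft|ori"
```

```text
time: 18.03
tcp_pos: [0.464, 0.1535, 0.2202]
orientation: [179.9, -0.2, 92.8]
ft_force: [-0.1, 0.7, -2.3]
time: 18.28
tcp_pos: [0.4645, 0.1479, 0.2193]
orientation: [-180.0, 0.0, 92.3]
ft_force: [-0.2, 0.2, -3.4]
```

```bash
python3 -m crank '{"commands":[-0.1,0.02,0,0,0,0, -0.2,0,0.1,0,0,0, -0.15,0,0.2,0,0,0, -0.035,0,0.3,0,0,0, 0,0,0.3,0,0,0, 0,0,0.3,0,0,0, 0,0,0.3,0,0,0, 0,0,0.2,0,0,0, 0,0,0.15,0,0,0, 0,0,0.1,0,0,0, 0,0,0,0,0,0, 0,0,0,0,0,0]}'| egrep "time|pos|ft|ori"
python3 - <<'E'
from h import *
a=snap('side','s4')['frame'][220:360,240:420]
b=snap('top','t4')['frame'][225:315,240:340]
c=np.hstack([cv2.resize(a,(450,350),interpolation=2),cv2.resize(b,(350,350),interpolation=2)])
cv2.imwrite('pics/c4.png',c)
E
```

```text
time: 19.28
tcp_pos: [0.4661, 0.1297, 0.1415]
orientation: [180.0, -0.0, 92.4]
ft_force: [-0.0, -0.3, -1.9]
```

View pics/c4.png

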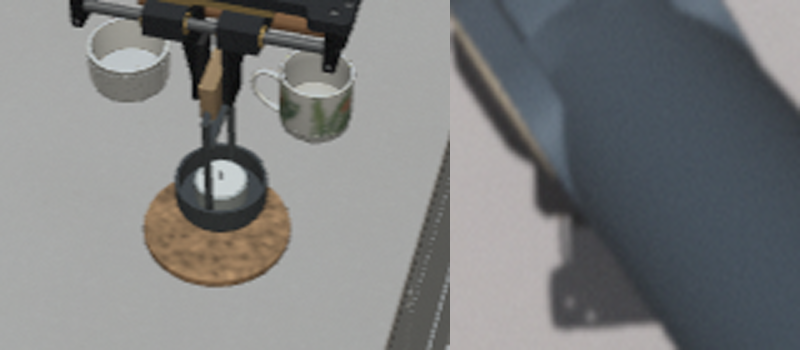

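The lantern is upright over the mat, with the dish at about (221,190) in the crop and the mat centred at (217,228). I'll lower it gently.

```bash
python3 -m crank '{"commands":[0,0,0.1,0,0,0, 0,0,0.12,0,0,0, 0,0,0.1,0,0,0, 0,0,0.06,0,0,0, 0,0,0.03,0,0,0, 0,0,0.02,0,0,0, 0,0,0,0,0,0, 0,0,0,0,0,0]}'| egrep "time|pos|ft|ori"
python3 -m crank '{"commands":[0,0,0.02,0,0,0, 0,0,0.02,0,0,0, 0,0,0,0,0,0]}'| egrep "time|pos|ft|ori"
```

```text
time: 20.05
tcp_pos: [0.466, 0.1298, 0.1243]
orientation: [180.0, -0.0, 92.4]
ft_force: [0.9, -0.0, -3.0]
time: 20.3
tcp_pos: [0.4659, 0.1297, 0.1226]
orientation: [180.0, 0.0, 92.4]
ft_force: [-0.1, 0.0, -2.8]
```

```bash
python3 -m crank '{"commands":[0,0,0.02,0,0,0, 0,0,0,0,0,0]}'| egrep "time|pos|ft|ori"
python3 -m crank '{"commands":[0,0,0.02,0,0,0, 0,0,0,0,0,0]}'| egrep "time|pos|ft|ori"
```

```text
time: 20.47
tcp_pos: [0.4662, 0.1297, 0.1224]
orientation: [180.0, 0.0, 92.4]
ft_force: [-1.6, -1.2, 3.8]
time: 20.63
tcp_pos: [0.4664, 0.1297, 0.1223]
orientation: [179.9, 0.1, 92.4]
ft_force: [-2.5, -2.9, 10.2]
```

```bash
python3 -m crank '{"commands":[0,0,-0.02,0,0,0, 0,0,0,0,0,0, 0,0,0,0,0,0]}'| egrep "time|pos|ft|ori"
python3 -m crank '{"commands":[0,0,0,0,0,0, 0,0,0,0,0,0, 0,0,0,0,0,0, 0,0,0,0,0,0, 0,0,0,0,0,0, 0,0,0,0,0,0, 0,0,0,0,0,0, 0,0,0,0,0,0]}' 0.7 10
python3 -m crank '{"commands":[0,0,-0.1,0,0,0, 0,0,-0.2,0,0,0, 0,0,-0.4,0,0,0, 0,0,-0.5,0,0,0, 0,0,-0.6,0,0,0, 0,0,-0.6,0,0,0, 0,0,-0.6,0,0,0, 0,0,-0.4,0,0,0, 0,0,-0.2,0,0,0, 0,0,0,0,0,0, 0,0,0,0,0,0]}' | egrep "time|pos|ft|ori"
python3 - <<'E'
from h import *
a=snap('side','s5')['frame'][200:410,220:420]
w=snap('wrist','w5')['frame']
c=np.hstack([cv2.resize(a,(400,420),interpolation=2),cv2.resize(w,(400,300))[:,:] if 0 else cv2.copyMakeBorder(cv2.resize(w,(400,300)),0,120,0,0,0)])
cv2.imwrite('pics/c5.png',c)
E
```

```text
time: 20.88
tcp_pos: [0.4662, 0.1297, 0.1224]
orientation: [180.0, 0.0, 92.4]
ft_force: [-1.0, -1.0, 6.9]
time: 21.55
tcp_pos: [0.4659, 0.1298, 0.1218]
orientation: [180.0, 0.0, 92.4]
ft_force: [0.3, -0.0, 0.4]
width: 0.643
gripper_force: 0.0
time: 22.47
tcp_pos: [0.4657, 0.1296, 0.2657]
orientation: [180.0, 0.0, 92.4]
ft_force: [-0.5, -0.6, -0.1]
```

View pics/c5.png

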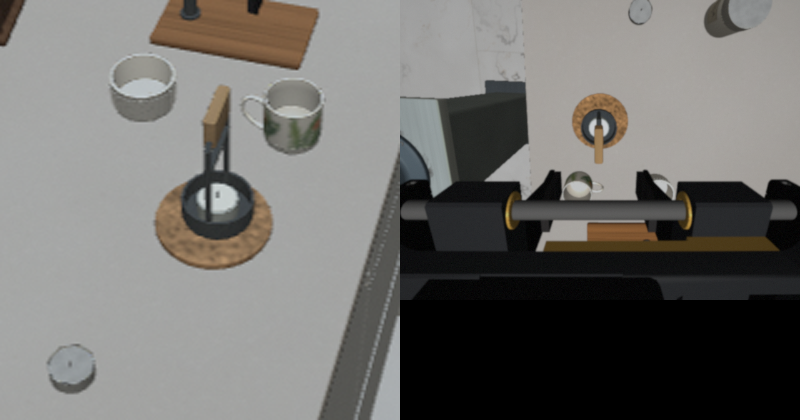

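The lantern stands upright inside the mat: dish at about (217,205) and mat at (213,222) in the crop. The cup, ramekin and tealight haven't moved, and the gripper is clear.

```bash
python3 -c "
from cell import arm
print(arm.sign_off())"
```

```text
the job is handed in; nothing more can be done
None
```

The lantern is off the hook (pressed at about 14 N), standing upright and wholly on the cork mat and released; the cup, ramekin and tealight were left where they stood, and the job was handed in at about 22.6 s.

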